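Count the batch, then lift the tote of knobs and hold it level

ROBOT

A 6-joint arm with a two-finger parallel gripper is mounted at the origin on the work surface. World frame = base frame: x ahead of the robot, y to its left, z up, the work surface at z = 0. Lengths are in mm, angles in degrees, forces in N, time in s.
With the tool pointing down it reaches from about 275 to 975 mm from the base axis. Payload 8.4 kg.
Tool frame: the origin (TCP) lies between the finger pads; the fingertips stand 22 mm ahead of it and the grasp point (between the pads) lies 3 mm ahead of it; z points along the fingers, y is the direction in which the jaws open and shut (so a half turn about z gives the same grasp; the last joint's range is limited). The gripper opens to 92 mm and grips with 3 to 60 N. Pads are 20 mm wide; open, the fingers measure 128 mm over their backs; the gripper's body (75 mm by 189 mm) begins 69 mm behind the grasp point.
Start: joints at [67.185, 20.225, 93.587, -0, 66.188, -0.138], TCP at [240.965, 576.683, 236.583] pointing down, gripper open.
Joint ranges: [-150.9, 150.9], [-52.94, 120.26], [3.33, 152.33], [-74.26, 254.26], [0, 154.13], [-172.89, 172.89]. Speed limits (degrees/s): [127.2, 127.2, 159.86, 180, 180, 180].

INTERFACE

Orientations are given as [roll, pitch, yaw] about the fixed x, y, z axes, in that order (R = Rz(yaw) Ry(pitch) Rx(roll)).
In Python, from bench import r, eyes gives the robot as it stands. The module is installed in compiled form; this text tells all that it offers.
- The arm moves only by the shell command python3 -m handwheel 'ROWS' [FORCE]. ROWS is JSON, a list of rows, each an object of numbers: "x", "y", "z": the shift along the tool's x, y, z in cm; "rx", "ry", "rz": the turn, a rotation vector about the tool's x, y, z in degrees; "claw": the finger opening in cm, from 0 to 9.19. In form: [{"x": .., "y": .., "z": .., "rx": .., "ry": .., "rz": .., "claw": ..}, ...]. A call has exactly 5 rows; each row is the pose to reach, as a shift and turn from the pose measured when the call began, along the tool's axes at that moment; what a row does not reach only later rows make up. A row lasts 1/8 s, in which the tool goes at most 62.5 mm and 10.7 degrees, less where a joint would pass 70% of its speed; a pose out of reach is approached as far as the arm can. A call with a gripper value outside its range is refused whole. The fingers move at their own pace and stop on an object; FORCE is the grip in N (left out, the last holds). Time passes only in rows, so rows that repeat a pose let the fingers close, or fill a call up. It gives the time, the measured TCP pose, the force and the opening at its end, in the units of the state.
- r.sense(): the state, without advancing time (a new reading comes with each control period).
- eyes.camera(name): name is "side" or "top" or "wrist"; returns a dict with "pixels" (420x560x3 uint8, blue, green, red), "z_map" (420x560 float32, mm along the optical axis (not along the pixel's ray), 0 where there is no reading), "fovy" (degrees; the focal length in pixels is half the picture's height over the tangent of half this angle, whatever the lens; pixels are square), "cx", "cy" (the principal point, pixels), "eye" and "attitude" of the camera in the world; the wrist camera has in their place "T_tool_cam" (4x4, takes a point from camera to tool coordinates, whose origin is the TCP and whose axes are the flange's). Camera axes: x right, y down, z forward; pixel columns grow to the right and rows downward; lengths in mm; the calibration is good to about 2 mm. A picture is of the moment at which its call begins: read the wrist's pose just before it.
- r.hand_in(): hands the job in, once; it reports no verdict.
The state is a dict: "time": time; "qpos": joint angles; "dq": joint speeds; "effort": joint torques, N m; "tool_pos": TCP position; "tool_rot": TCP orientation; "contact_force": force on the tool from outside, world axes, zero at the start; "wrist_torque": the same for the moment, N m; "opening": opening from 0.0 (shut) to 1.0 (fully open).
Only numpy, scipy, OpenCV 4.12 (cv2) and the standard library are available. Lean on these libraries where they do the work, as an engineer would, in place of code of your own. Each camera call takes 0.05 s, during which the arm holds its last target.

TASK

A batch of turned drawer knobs is ready in the plywood tote: log it on the bench counter by swinging its sprung lever all the way to its stop and letting it spring back home. Then take the tote by its handle bar, lift it straight up off its stand and finish holding it there in the gripper, level and still, with its underside at least 10 cm above the stand's deck; do not put it down or let go. Keep the tote upright so that no knob falls out, and leave the other things on the saw table where they are.

Things in the scene. Friction and masses are not known exactly. Their poses are not given: they have to be found in the camera images.
- stand: Fixed low plywood stand, 220 (x) x 160 (y) mm, its flat deck 40 mm above the table. Two cleats 10 mm wide and 10 mm high run along its long edges, 140 mm apart inside; the tote sits between them. Origin: centre of its underside on the table, z up. It stands on the left or the right of the table, the counter on the other side.
- tote: Loose open plywood tote, 200 (x) x 120 (y) mm, walls 42 mm high, end boards rising at mid-width to 120 mm. A straight wooden handle bar runs along x between them above the middle: 182 mm long, 16 mm wide, 22 mm high, centre 107 mm above the underside, free on both sides. About 0.41 kg loaded (0.34 to 0.51), balanced near its middle. Origin: centre of underside, z up. Starts on the stand.
- knob0: Loose turned wooden drawer knob, 32 mm wide, 30 mm high, 30 g, standing in the tote near its -x end. Origin: centre of its underside, 6 mm above the tote's underside. It rides along; it is not to be handled.
- knob1: Second such knob, near the middle of the tote, under the bar; it is not to be handled.
- knob2: Third such knob, near the tote's +x end; it is not to be handled.
- counter: Fixed stroke counter: a grey metal housing 85 x 85 mm, its top 64 mm above the table, on a wooden base board 150 x 120 mm; its window side faces its -x. A steel lever swings level just above its top. Origin: centre of the board's underside; z up.
- lever_pivot (a point): Point on the lever's upright axis, 115 mm above the table (the height of the middle of the upright grip). It does not move with the lever.
- lever_grip (a point): Middle of the free part of the lever's grip, an upright black round pin 14 mm in diameter, at the far end of the lever, 70 mm from the pivot axis. The pin is free from 82 mm to 133 mm above the table; this point lies at 115 mm. It moves with the lever. Below 82 mm are the lever's flat arm and the housing.
- lever (a joint): Lever angle in rad: 0 at rest (home), 0.9 at its stop. It grows counter-clockwise seen from above: the grip goes round the pivot from 0.45 rad on the +y side of the counter's -x direction to 0.45 rad on its -y side. A spring drives it home: about 1 N at the grip at home, 3.5 N at the stop. Let go, it returns by itself in under a second.
- tape: Bystander, loose: yellow tape measure, 65 x 42 x 62 mm, near the middle line of the table, near the robot. Leave alone.
- clamp: Bystander, loose: small red C-clamp lying flat, about 175 x 95 mm, 20 mm thick, in the middle of the table. Leave alone.
- square: Bystander, loose: carpenter's try square lying flat, dark wooden stock 120 mm, steel blade 180 mm, 20 mm thick, behind the middle. Leave alone.
- tray: Bystander, loose: empty plywood tray without a handle, 130 x 100 x 35 mm, behind the middle. Leave alone.
- screwdriver: Bystander, loose: screwdriver lying near the robot on the right. Leave alone.
- offcut: Bystander, loose: strip of pale wood 160 x 45 x 22 mm near the robot on the left. Leave alone.
- glue: Bystander, loose: white bottle, 60 mm in diameter, 150 mm high, at the back on the right. Leave alone.
There are look-alikes about, which are no part of the job. There is more than one size of the tote; the one meant has the size given above.

How it is judged (in metres and radians):
On the way, in this order (a step that is already met when the one before it is completed fails the run):
1. the counter's lever has been swung to its stop (value of joint lever above 0.84 rad), for 0.05 s.
2. the lever has been let go and is back home (value of joint lever below 0.06 rad and contact force between the fingers and lever below 0.1 N), for 0.1 s.
3. the tote has been lifted off its stand (z of tote in the frame of stand above 0.07 m and contact force between tote and stand below 0.1 N), for 0.1 s.
At the end, for the whole second after the job is handed in: The fingers hold the tote at least 90 mm above the stand's deck and within 80 mm sideways of its centre, tilted under 0.10 rad, still (20 mm/s, 0.12 rad/s), clear of stand and counter; all knobs in it; lever home (under 0.06 rad); bystanders within 30 mm of their starts (z of tote in the frame of stand above 0.13 m and horizontal distance between tote and stand below 0.08 m and angle between tote's own z axis and vertical below 0.1 rad and linear speed of tote below 0.02 m/s and angular speed of tote below 0.12 rad/s and contact force between the fingers and tote above 1 N and contact force between tote and stand below 0.1 N and contact force between tote and counter below 0.1 N and value of joint lever below 0.06 rad and x of knob0 in the frame of tote between -0.1 and 0.1 m and y of knob0 in the frame of tote between -0.06 and 0.06 m and z of knob0 in the frame of tote between -0.005 and 0.06 m and x of knob1 in the frame of tote between -0.1 and 0.1 m and y of knob1 in the frame of tote between -0.06 and 0.06 m and z of knob1 in the frame of tote between -0.005 and 0.06 m and x of knob2 in the frame of tote between -0.1 and 0.1 m and y of knob2 in the frame of tote between -0.06 and 0.06 m and z of knob2 in the frame of tote between -0.005 and 0.06 m and distance of each of tape, clamp, square, tray, screwdriver, offcut, glue from where it was at the start of the episode below 0.03 m); the arm keeps its last pose, push and grip.
It fails at once if the tote is tipped by more than 0.35 rad (angle between tote's own z axis and vertical above 0.35 rad).
It fails at once if a knob leaves the tote (not (x of knob0 in the frame of tote between -0.1 and 0.1 m and y of knob0 in the frame of tote between -0.06 and 0.06 m and z of knob0 in the frame of tote between -0.005 and 0.06 m and x of knob1 in the frame of tote between -0.1 and 0.1 m and y of knob1 in the frame of tote between -0.06 and 0.06 m and z of knob1 in the frame of tote between -0.005 and 0.06 m and x of knob2 in the frame of tote between -0.1 and 0.1 m and y of knob2 in the frame of tote between -0.06 and 0.06 m and z of knob2 in the frame of tote between -0.005 and 0.06 m)).
It fails at once if a bystander is pushed more than 30 mm (distance of any of tape, clamp, square, tray, screwdriver, offcut, glue from where it was at the start of the episode above 0.03 m).
It also fails if it takes over 51 s, if anything falls off the work surface, if the arm or the gripper's body presses on something with over 40 N, if the wrist force passes 120 N, or if a joint passes its speed limit or range.

## Working session

There is one attempt and no reset: what is moved stays moved. The work goes in short steps, Python scripts to look and compute and a shell command to move; the robot and the scene stay as the last step left them, time stands still between calls to the robot, and variables do not carry over. Pictures are saved under pics/ and viewed, and the job is handed in when it is done.

```bash
mkdir -p pics; cat > h.py <<'E'
import numpy as np, cv2
from bench import r, eyes
E
python3 - <<'E'
from h import *
s=r.sense(); print({k:np.round(v,3) for k,v in s.items()})
for n in ["side","top"]:
    c=eyes.camera(n); cv2.imwrite(f"pics/{n}0.png",c["pixels"]); np.save(f"{n}.npy",c,allow_pickle=True)
    print(n,c["fovy"],c["cx"],c["cy"],c["eye"],c["attitude"])
E
```

```text
{'time': np.float64(0.0), 'qpos': array([ 6.7183e+01,  2.0261e+01,  9.3629e+01, -1.0000e-03,  6.6188e+01,
       -1.3800e-01]), 'dq': array([-0.064, -0.021, -0.005,  0.018,  0.097,  0.077]), 'effort': array([ 0.0000e+00, -5.9383e+01, -3.3423e+01,  7.0000e-02,  2.3000e-02,
       -0.0000e+00]), 'tool_pos': array([240.806, 576.241, 235.885]), 'tool_rot': array([-179.922,    0.   ,  157.321]), 'contact_force': array([ 0.332, -0.503, -0.642]), 'wrist_torque': array([0.046, 0.019, 0.012]), 'opening': np.float64(0.996)}
side 54.962562100609944 271.5576209975541 212.12717365917288 [ 222.07292402 -874.01358458  913.73756032] [-129.23831118   -0.82456058  -16.95320606]
top 54.086885003744825 281.0337073678291 208.80726660966292 [ 371.67461796   48.59133377 1263.86417378] [-172.90036638    1.28517004  -91.50208445]
```

View pics/top0.png

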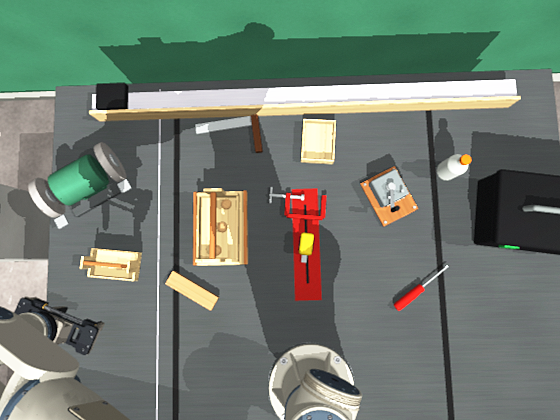

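View pics/side0.png

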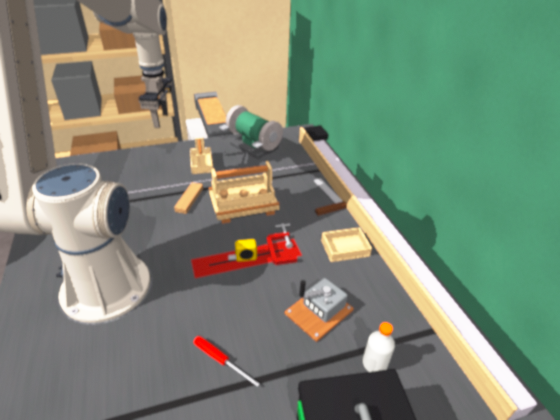

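```bash
cat >> h.py <<'E'
from scipy.spatial.transform import Rotation as R
def load(n): return np.load(f"{n}.npy",allow_pickle=True).item()
def pts(c):
    f=210/np.tan(np.radians(c["fovy"]/2)); v,u=np.mgrid[:420,:560]
    Z=c["z_map"]; P=np.stack([(u-c["cx"])/f*Z,(v-c["cy"])/f*Z,Z],-1)
    return P@R.from_euler('xyz',c["attitude"],degrees=True).as_matrix().T+np.array(c["eye"])
def ray(c,u,v,z):
    f=210/np.tan(np.radians(c["fovy"]/2)); d=R.from_euler('xyz',c["attitude"],degrees=True).apply([(u-c["cx"])/f,(v-c["cy"])/f,1])
    e=np.array(c["eye"]); return e+d*(z-e[2])/d[2]
E
python3 - <<'E'
from h import *
c=load("top");P=pts(c);p=c["pixels"]
a=cv2.resize(p[155:235,345:425],None,fx=7,fy=7,interpolation=cv2.INTER_CUBIC);cv2.imwrite("pics/ct.png",a)
a=cv2.resize(p[175:280,180:260],None,fx=5,fy=5,interpolation=cv2.INTER_CUBIC);cv2.imwrite("pics/tt.png",a)
s=load("side");a=cv2.resize(s["pixels"][270:345,275:365],None,fx=7,fy=7,interpolation=cv2.INTER_CUBIC);cv2.imwrite("pics/cs.png",a)
for v,u in [(227,215),(227,300),(195,389),(190,389),(300,380),(183,390),(208,396)]: print(u,v,P[v,u].round(1))
# bar: points z 145-175 in tote area
m=np.zeros((420,560),bool);m[175:280,180:260]=1
q=P[m&(P[...,2]>140)&(P[...,2]<175)];print(len(q),np.percentile(q,[0,10,50,90,100],axis=0).round(1))
E
```

```text
215 227 [465.9 250.1 155.6]
300 227 [4.717e+02 1.600e+01 4.000e-01]
389 195 [ 552.6 -245.    69.4]
389 190 [ 567.7 -246.3   67.3]
380 300 [ 245.4 -217.4   -3.9]
390 183 [ 585.8 -246.8   82. ]
396 208 [ 506.  -245.9  134.9]
599 [[374.  229.6 140.1]
 [382.  247.2 151.1]
 [476.3 254.8 158.5]
 [565.2 263.6 161.7]
 [573.3 282.  166.1]]
```

View pics/ct.png

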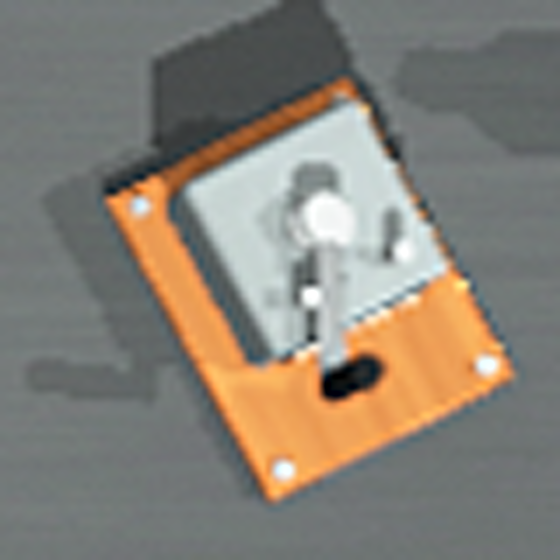

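View pics/tt.png

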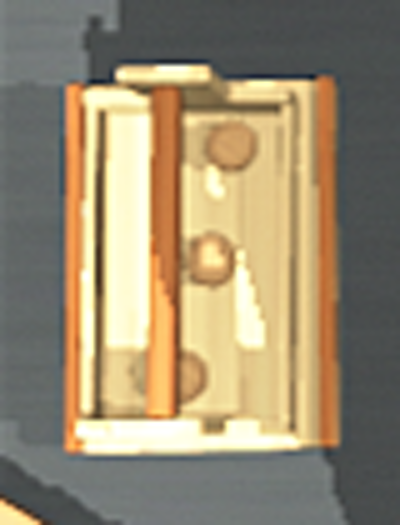

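View pics/cs.png

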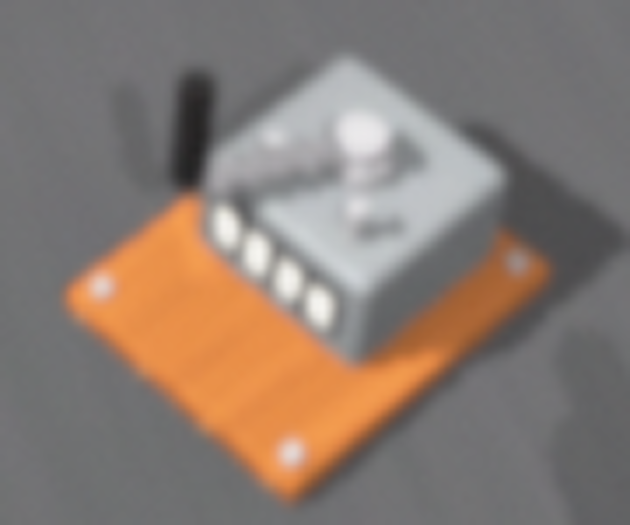

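```bash
python3 - <<'E'
from h import *
c=load("top");s=load("side");P=pts(c)
for uv in [(105,200),(345,78),(512,378),(270,500)]: 
    u,v=345+uv[0]/7-.43,155+uv[1]/7-.43; print("corner",ray(c,u,v,12).round(1))
print("pin top", ray(c,345+370/7-.43,155+367/7-.43,133).round(1),"pin bottom",ray(c,345+334/7-.43,155+387/7-.43,78).round(1))
print("pin side top", ray(s,275+198/7-.43,270+75/7-.43,133).round(1),"low",ray(s,275+187/7-.43,270+185/7-.43,78).round(1))
print("cap", P[155+220//7,345+328//7], ray(s,275+363/7-.43,270+130/7-.43,90).round(1))
for z in (85,90,95):print(ray(c,345+328/7-.43,155+218/7-.43,z).round(1),ray(s,275+363/7-.43,270+130/7-.43,z).round(1))
PS=pts(s); print(PS[270+130//7,275+363//7])
# bar by color
hsv=cv2.cvtColor(c["pixels"],cv2.COLOR_BGR2HSV)
m=np.zeros((420,560),bool);m[190:258,206:220]=1
q=P[m&(P[...,2]>150)&(P[...,2]<164)]; 
print(len(q),np.polyfit(q[:,0],q[:,1],1), [ (x,q[(abs(q[:,0]-x)<12)][:,1].min().round(1),q[(abs(q[:,0]-x)<12)][:,1].max().round(1)) for x in (400,440,475,510,550)])
for v in (195,225,255):
  print(v,[tuple(P[v,u].round(0)) for u in range(205,221)])
E
```

```text
corner [ 600.9 -171.2   12. ]
corner [ 652.3 -279.3   12. ]
corner [ 517.  -343.5   12. ]
corner [ 466.8 -235.8   12. ]
pin top [ 508.9 -250.5  133. ] pin bottom [ 507.7 -249.7   78. ]
pin side top [ 508.3 -246.1  133. ] low [ 505.7 -251.3   78. ]
cap [ 576.39028134 -248.43744429   84.94705863] [ 574.1 -254.3   90. ]
[ 577.2 -249.7   85. ] [ 576.3 -250.5   85. ]
[ 576.3 -248.4   90. ] [ 574.1 -254.3   90. ]
[ 575.4 -247.2   95. ] [ 572.  -258.1   95. ]
[ 578.16268488 -244.87742653   78.49254124]
430 [-1.20986219e-02  2.61671181e+02] [(400, np.float64(250.1), np.float64(263.9)), (440, np.float64(249.4), np.float64(263.8)), (475, np.float64(248.3), np.float64(263.5)), (510, np.float64(247.1), np.float64(263.8)), (550, np.float64(247.2), np.float64(263.6))]
195 [(np.float64(566.0), np.float64(291.0), np.float64(87.0)), (np.float64(565.0), np.float64(287.0), np.float64(92.0)), (np.float64(566.0), np.float64(286.0), np.float64(85.0)), (np.float64(566.0), np.float64(283.0), np.float64(84.0)), (np.float64(566.0), np.float64(280.0), np.float64(85.0)), (np.float64(566.0), np.float64(277.0), n
[... 1783 characters left out ...]
p.float64(393.0), np.float64(288.0), np.float64(46.0)), (np.float64(391.0), np.float64(264.0), np.float64(158.0)), (np.float64(391.0), np.float64(261.0), np.float64(160.0)), (np.float64(391.0), np.float64(259.0), np.float64(156.0)), (np.float64(391.0), np.float64(256.0), np.float64(158.0)), (np.float64(390.0), np.float64(253.0), np.float64(157.0)), (np.float64(390.0), np.float64(251.0), np.float64(154.0)), (np.float64(391.0), np.float64(250.0), np.float64(143.0)), (np.float64(392.0), np.float64(264.0), np.float64(49.0)), (np.float64(392.0), np.float64(261.0), np.float64(48.0)), (np.float64(392.0), np.float64(258.0), np.float64(53.0)), (np.float64(392.0), np.float64(255.0), np.float64(49.0))]
```

```bash
cat >> h.py <<'E'
def to(x,y,z,yaw):
    s=r.sense(); A=R.from_euler('xyz',s["tool_rot"],degrees=True); B=R.from_euler('xyz',[180,0,yaw],degrees=True)
    d=A.inv().apply(np.array([x,y,z])-s["tool_pos"])/10; w=(A.inv()*B).as_rotvec(degrees=True)
    print((x,y,z,yaw),"xyz cm",d.round(2),"rot",w.round(1))
def st():
    s=r.sense(); print({k:np.round(s[k],2).tolist() for k in("time","tool_pos","tool_rot","contact_force","opening","qpos")})
E
python3 -c "
from h import *
to(508,-250,300,25.7)"
```

```text
(508, -250, 300, 25.7) xyz cm [-56.51 -65.95  -6.33] rot [-0.000e+00  1.000e-01  1.316e+02]
```

```bash
python3 -m handwheel '[{"x":0,"y":0,"z":-6.3,"rz":10,"claw":4},{"x":-6,"y":-2,"z":-6.3,"rz":20,"claw":4},{"x":-56.5,"y":-66,"z":-6.3,"rz":131.6,"claw":4},{"x":-56.5,"y":-66,"z":-6.3,"rz":131.6,"claw":4},{"x":-56.5,"y":-66,"z":-6.3,"rz":131.6,"claw":4}]' 20; python3 -c "
from h import *
to(508,-250,300,25.7)"
```

```text
(508, -250, 300, 25.7) xyz cm [-56.51 -65.95  -6.33] rot [-0.000e+00  1.000e-01  1.316e+02]$[0]: bad value
```

```bash
python3 -m handwheel '[{"x":0,"y":0,"z":-6.3,"rx":0,"ry":0,"rz":10,"claw":4},{"x":-6,"y":-2,"z":-6.3,"rx":0,"ry":0,"rz":20,"claw":4},{"x":-56.5,"y":-66,"z":-6.3,"rx":0,"ry":0,"rz":131.6,"claw":4},{"x":-56.5,"y":-66,"z":-6.3,"rx":0,"ry":0,"rz":131.6,"claw":4},{"x":-56.5,"y":-66,"z":-6.3,"rx":0,"ry":0,"rz":131.6,"claw":4}]' 20; python3 -c "
from h import *
to(508,-250,300,25.7)"
```

```text
time: 0.72
tool_pos: [338.6, 352.7, 298.9]
tool_rot: [-179.9, 0.1, 104.8]
contact_force: [1.3, 0.7, -0.4]
opening: 0.476
(508, -250, 300, 25.7) xyz cm [-6.26e+01  1.03e+00 -3.00e-02] rot [ 0.   0.1 79.1]
```

```bash
python3 -m handwheel '[{"x":-62.6,"y":1,"z":0,"rx":0,"ry":0,"rz":79.1,"claw":4},{"x":-62.6,"y":1,"z":0,"rx":0,"ry":0,"rz":79.1,"claw":4},{"x":-62.6,"y":1,"z":0,"rx":0,"ry":0,"rz":79.1,"claw":4},{"x":-62.6,"y":1,"z":0,"rx":0,"ry":0,"rz":79.1,"claw":4},{"x":-62.6,"y":1,"z":0,"rx":0,"ry":0,"rz":79.1,"claw":4}]'; python3 -c "
from h import *
to(508,-250,240,25.7)"
```

```text
time: 1.35
tool_pos: [422.7, 51.8, 299.5]
tool_rot: [180.0, 0.1, 51.0]
contact_force: [1.5, 0.2, -0.4]
opening: 0.434
(508, -250, 240, 25.7) xyz cm [-18.1   25.61   5.99] rot [ 0.1  0.  25.3]
```

```bash
python3 -m handwheel '[{"x":-18.1,"y":25.6,"z":6,"rx":0,"ry":0,"rz":25.3,"claw":4},{"x":-18.1,"y":25.6,"z":6,"rx":0,"ry":0,"rz":25.3,"claw":4},{"x":-18.1,"y":25.6,"z":6,"rx":0,"ry":0,"rz":25.3,"claw":4},{"x":-18.1,"y":25.6,"z":6,"rx":0,"ry":0,"rz":25.3,"claw":4},{"x":-18.1,"y":25.6,"z":6,"rx":0,"ry":0,"rz":25.3,"claw":4}]'; python3 -m handwheel '[{"x":0,"y":0,"z":0,"rx":0,"ry":0,"rz":0,"claw":4},{"x":0,"y":0,"z":0,"rx":0,"ry":0,"rz":0,"claw":4},{"x":0,"y":0,"z":0,"rx":0,"ry":0,"rz":0,"claw":4},{"x":0,"y":0,"z":0,"rx":0,"ry":0,"rz":0,"claw":4},{"x":0,"y":0,"z":0,"rx":0,"ry":0,"rz":0,"claw":4}]'; python3 -c "
from h import *
to(508,-250,180,25.7)
s=r.sense();c=eyes.camera('wrist');c['tool_pos']=s['tool_pos'];c['tool_rot']=s['tool_rot']
np.save('wrist.npy',c,allow_pickle=True);cv2.imwrite('pics/w1.png',c['pixels']);print(c['T_tool_cam'],c['fovy'],c['cx'],c['cy'])"
```

```text
time: 1.98
tool_pos: [505.8, -244.0, 240.9]
tool_rot: [179.9, 0.0, 25.7]
contact_force: [1.4, 0.5, -0.3]
opening: 0.436
time: 2.6
tool_pos: [505.9, -243.3, 241.3]
tool_rot: [179.9, 0.0, 25.8]
contact_force: [-0.2, -0.4, -0.1]
opening: 0.434
(508, -250, 180, 25.7) xyz cm [-0.1   0.69  6.13] rot [0.1 0.  0.1]
[[ 7.66447303e-04 -9.67450242e-01 -2.53060154e-01  7.01141120e+01]
 [ 9.99998438e-01  1.14457457e-03 -1.34700323e-03  5.93972462e-01]
 [ 1.59280482e-03 -2.53058726e-01  9.67449608e-01 -1.48604658e+02]
 [ 0.00000000e+00  0.00000000e+00  0.00000000e+00  1.00000000e+00]] 66.9317132097397 281.5139943201423 207.25906318349996
```

View pics/w1.png

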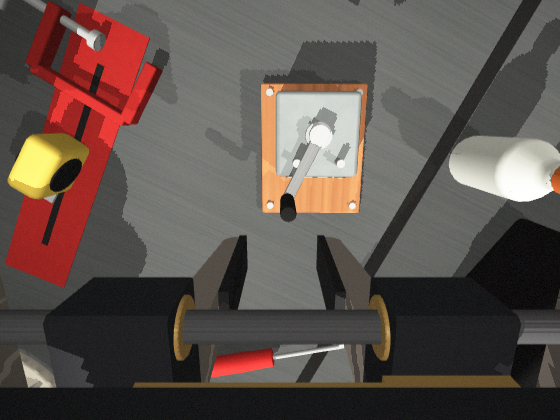

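```bash
python3 - <<'E'
from h import *
c=load("wrist");T=c["T_tool_cam"];f=210/np.tan(np.radians(c["fovy"]/2))
A=R.from_euler('xyz',c["tool_rot"],degrees=True)
e=A.apply(T[:3,3])+c["tool_pos"]
for u,v,z in [(288,211,133),(289,196,82),(319,132,86)]:
    d=A.apply(T[:3,:3]@[(u-c["cx"])/f,(v-c["cy"])/f,1]); print((e+d*(z-e[2])/d[2]).round(1))
E
```

```text
[ 508.1 -248.7  133. ]
[ 510.3 -249.8   82. ]
[ 578.  -247.6   86. ]
```

```bash
python3 -m handwheel '[{"x":-0.1,"y":0.7,"z":2,"rx":0,"ry":0,"rz":0,"claw":4},{"x":-0.1,"y":0.7,"z":5,"rx":0,"ry":0,"rz":0,"claw":4},{"x":-0.1,"y":0.7,"z":7,"rx":0,"ry":0,"rz":0,"claw":4},{"x":-0.1,"y":0.7,"z":7,"rx":0,"ry":0,"rz":0,"claw":4},{"x":-0.1,"y":0.7,"z":7,"rx":0,"ry":0,"rz":0,"claw":4}]';python3 -c "
from h import *
to(508,-250,122,25.7)"
```

```text
time: 3.28
tool_pos: [508.5, -250.3, 172.1]
tool_rot: [179.9, -0.0, 25.8]
contact_force: [0.6, -0.0, 0.2]
opening: 0.432
(508, -250, 122, 25.7) xyz cm [-0.03 -0.06  5.01] rot [ 0.1 -0.   0.1]
```

```bash
python3 -m handwheel '[{"x":0,"y":0,"z":2,"rx":0,"ry":0,"rz":0,"claw":4},{"x":0,"y":0,"z":4,"rx":0,"ry":0,"rz":0,"claw":4},{"x":0,"y":0,"z":5,"rx":0,"ry":0,"rz":0,"claw":4},{"x":0,"y":0,"z":5,"rx":0,"ry":0,"rz":0,"claw":4},{"x":0,"y":0,"z":5,"rx":0,"ry":0,"rz":0,"claw":4}]';python3 -c "
from h import *
st()
n=np.array([.434,-.901])
for th in (0,.2,.4,.6,.8,.9,.95):
    a=np.pi+.01+th; p=np.array([577.5,-248.7])+70*np.array([np.cos(a),np.sin(a)]); q=p+13*n; print(th,p.round(1));to(q[0],q[1],122,25.7)
"
```

```text
time: 3.9
tool_pos: [509.1, -250.7, 123.0]
tool_rot: [179.8, -0.1, 25.8]
contact_force: [0.7, 1.5, 0.2]
opening: 0.436
{'time': 3.9, 'tool_pos': [509.13, -250.72, 122.98], 'tool_rot': [179.82, -0.07, 25.77], 'contact_force': [0.7, 1.5, 0.2], 'opening': 0.44, 'qpos': [-26.34, 22.78, 106.36, -0.07, 50.67, 37.94]}
0 [ 507.5 -249.4]
(np.float64(513.1454999708335), np.float64(-261.1129883333916), 122, 25.7) xyz cm [-0.09  1.11  0.1 ] rot [ 0.2 -0.1  0.1]
0.2 [ 509.  -263.3]
(np.float64(514.6798359693097), np.float64(-275.00519298922694), 122, 25.7) xyz cm [-0.56  2.43  0.11] rot [ 0.2 -0.1  0.1]
0.4 [ 513.3 -276.6]
(np.float64(518.9435424028377), np.float64(-288.3156529589096), 122, 25.7) xyz cm [-0.75  3.81  0.11] rot [ 0.2 -0.1  0.1]
0.6 [ 520.1 -288.8]
(np.float64(525.7666387508165), np.float64(-300.5137222070337), 122, 25.7) xyz cm [-0.67  5.21  0.11] rot [ 0.2 -0.1  0.1]
0.8 [ 529.2 -299.4]
(np.float64(534.8771096933777), np.float64(-311.11310220590997), 122, 25.7) xyz cm [-0.31  6.56  0.12] rot [ 0.2 -0.1  0.1]
0.9 [ 534.5 -304. ]
(np.float64(540.1797975357832), np.float64(-315.67826177829653), 122, 25.7) xyz cm [-0.03  7.2   0.12] rot [ 0.2 -0.1  0.1]
0.95 [ 537.4 -306. ]
(np.float64(542.995600974928), np.float64(-317.75640978106986), 122, 25.7) xyz cm [0.13 7.51 0.12] rot [ 0.2 -0.1  0.1]
```

```bash
python3 -m handwheel '[{"x":-0.1,"y":1.2,"z":0.1,"rx":0,"ry":0,"rz":0,"claw":4},{"x":-0.5,"y":2.4,"z":0.1,"rx":0,"ry":0,"rz":0,"claw":4},{"x":-0.7,"y":3.8,"z":0.1,"rx":0,"ry":0,"rz":0,"claw":4},{"x":-0.7,"y":5.2,"z":0.1,"rx":0,"ry":0,"rz":0,"claw":4},{"x":-0.3,"y":6.5,"z":0.1,"rx":0,"ry":0,"rz":0,"claw":4}]';python3 -c "
from h import *
st()
to(540.2,-315.7,122,25.7);to(543,-317.8,122,25.7)
"
```

```text
time: 4.53
tool_pos: [534.7, -311.5, 121.9]
tool_rot: [179.9, -0.0, 25.7]
contact_force: [-3.4, 1.3, -0.5]
opening: 0.433
{'time': 4.53, 'tool_pos': [534.68, -311.49, 121.95], 'tool_rot': [179.86, -0.03, 25.73], 'contact_force': [-3.36, 1.33, -0.5], 'opening': 0.43, 'qpos': [-30.34, 26.8, 99.81, -0.06, 53.26, 33.96]}
(540.2, -315.7, 122, 25.7) xyz cm [ 0.31  0.62 -0.  ] rot [ 0.1 -0.   0. ]
(543, -317.8, 122, 25.7) xyz cm [ 0.47  0.93 -0.  ] rot [ 0.1 -0.   0. ]
```

Force is as expected (~3.5 N). Creep to the stop until the force rises.

```bash
python3 -m handwheel '[{"x":0.1,"y":0.2,"z":0,"rx":0,"ry":0,"rz":0,"claw":4},{"x":0.2,"y":0.4,"z":0,"rx":0,"ry":0,"rz":0,"claw":4},{"x":0.3,"y":0.6,"z":0,"rx":0,"ry":0,"rz":0,"claw":4},{"x":0.4,"y":0.75,"z":0,"rx":0,"ry":0,"rz":0,"claw":4},{"x":0.4,"y":0.75,"z":0,"rx":0,"ry":0,"rz":0,"claw":4}]';python3 -c "
from h import *
to(543,-317.8,122,25.7)
s=r.sense();c=eyes.camera('wrist');c['tool_pos']=s['tool_pos'];c['tool_rot']=s['tool_rot']
np.save('wrist.npy',c,allow_pickle=True);cv2.imwrite('pics/w2.png',c['pixels'])
"
```

```text
time: 5.15
tool_pos: [540.3, -315.5, 121.6]
tool_rot: [-180.0, 0.1, 25.8]
contact_force: [-7.6, 4.5, 2.4]
opening: 0.438
(543, -317.8, 122, 25.7) xyz cm [ 0.15  0.32 -0.04] rot [-0.   0.1  0.1]
```

View pics/w2.png

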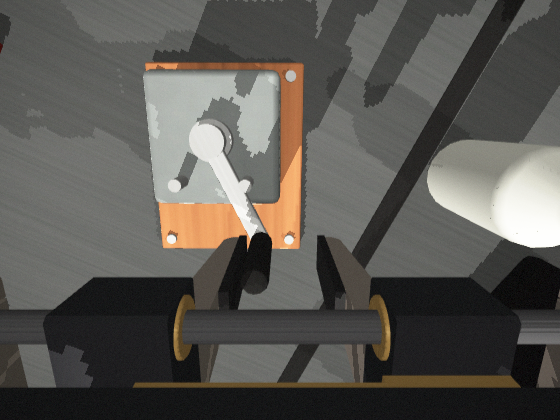

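The picture shows the lever (pivot at 210,138 to pin at 258,240) about 26° past the counter's −x, and the force has risen above the spring's. I'll press 3 mm more to confirm the stop.

```bash
python3 -m handwheel '[{"x":0.1,"y":0.3,"z":0,"rx":0,"ry":0,"rz":0,"claw":4},{"x":0.15,"y":0.4,"z":0,"rx":0,"ry":0,"rz":0,"claw":4},{"x":0.15,"y":0.4,"z":0,"rx":0,"ry":0,"rz":0,"claw":4},{"x":0.15,"y":0.4,"z":0,"rx":0,"ry":0,"rz":0,"claw":4},{"x":0.15,"y":0.4,"z":0,"rx":0,"ry":0,"rz":0,"claw":4}]';python3 -c "
from h import *
n=np.array([.434,-.901])
for th in (.8,.6,.4,.2,0):
    a=np.pi+.01+th; p=np.array([577.5,-248.7])+70*np.array([np.cos(a),np.sin(a)]); q=p+13*n; to(q[0],q[1],122,25.7)
to(507.5,-249.4,122,25.7)
"
```

```text
time: 5.82
tool_pos: [540.7, -316.1, 121.3]
tool_rot: [-179.6, 0.3, 25.8]
contact_force: [-12.8, 9.9, 9.0]
opening: 0.435
(np.float64(534.8771096933777), np.float64(-311.11310220590997), 122, 25.7) xyz cm [-0.31 -0.7  -0.07] rot [-0.4  0.3  0.1]
(np.float64(525.7666387508165), np.float64(-300.5137222070337), 122, 25.7) xyz cm [-0.67 -2.05 -0.06] rot [-0.4  0.3  0.1]
(np.float64(518.9435424028377), np.float64(-288.3156529589096), 122, 25.7) xyz cm [-0.76 -3.45 -0.05] rot [-0.4  0.3  0.1]
(np.float64(514.6798359693097), np.float64(-275.00519298922694), 122, 25.7) xyz cm [-0.56 -4.83 -0.04] rot [-0.4  0.3  0.1]
(np.float64(513.1454999708335), np.float64(-261.1129883333916), 122, 25.7) xyz cm [-0.09 -6.15 -0.03] rot [-0.4  0.3  0.1]
(507.5, -249.4, 122, 25.7) xyz cm [-0.09 -7.45 -0.02] rot [-0.4  0.3  0.1]
```

At the stop: it moved only 0.7 mm while the force doubled. Now I swing back along the arc.

```bash
python3 -m handwheel '[{"x":-0.4,"y":-1,"z":0,"rx":-0.4,"ry":0,"rz":0,"claw":4},{"x":-0.7,"y":-2.2,"z":0,"rx":-0.4,"ry":0,"rz":0,"claw":4},{"x":-0.8,"y":-3.5,"z":0,"rx":-0.4,"ry":0,"rz":0,"claw":4},{"x":-0.55,"y":-4.8,"z":0,"rx":-0.4,"ry":0,"rz":0,"claw":4},{"x":-0.1,"y":-6.2,"z":0,"rx":-0.4,"ry":0,"rz":0,"claw":4}]';python3 -c "
from h import *
to(507.5,-249.4,122,25.7)
"
```

```text
time: 6.45
tool_pos: [513.0, -260.1, 121.9]
tool_rot: [179.9, 0.2, 25.8]
contact_force: [0.2, 0.2, 0.0]
opening: 0.435
(507.5, -249.4, 122, 25.7) xyz cm [-0.02 -1.2  -0.01] rot [0.1 0.2 0.1]
```

```bash
python3 -m handwheel '[{"x":0,"y":-0.6,"z":0,"rx":0,"ry":0,"rz":0,"claw":4},{"x":0,"y":-1.2,"z":0,"rx":0,"ry":0,"rz":0,"claw":4},{"x":0,"y":-1.2,"z":0,"rx":0,"ry":0,"rz":0,"claw":4},{"x":0,"y":-1.2,"z":0,"rx":0,"ry":0,"rz":0,"claw":4},{"x":0,"y":-1.2,"z":0,"rx":0,"ry":0,"rz":0,"claw":4}]';python3 -c "
from h import *
st();s=r.sense();c=eyes.camera('wrist');c['tool_pos']=s['tool_pos'];c['tool_rot']=s['tool_rot']
np.save('wrist.npy',c,allow_pickle=True);cv2.imwrite('pics/w3.png',c['pixels'])
to(508,-250,260,25.7);to(474,256,280,0)
"
```

```text
time: 7.08
tool_pos: [507.8, -249.7, 121.9]
tool_rot: [179.9, 0.2, 25.8]
contact_force: [0.3, 0.6, -0.1]
opening: 0.438
{'time': 7.08, 'tool_pos': [507.85, -249.67, 121.88], 'tool_rot': [179.91, 0.23, 25.75], 'contact_force': [0.3, 0.6, -0.15], 'opening': 0.44, 'qpos': [-26.19, 22.86, 106.41, -0.31, 50.8, 38.25]}
(508, -250, 260, 25.7) xyz cm [ -0.06   0.06 -13.82] rot [0.1 0.2 0.1]
(474, 256, 280, 0) xyz cm [ 18.86 -46.99 -15.96] rot [ 0.1  0.2 25.8]
```

View pics/w3.png

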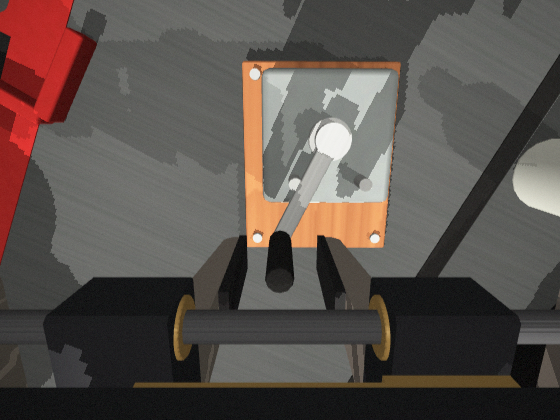

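Pin (280,260) stands free midway between the fingers, with the lever home. Next I rise and travel to the tote.

```bash
python3 -m handwheel '[{"x":0,"y":0,"z":-4,"rx":0,"ry":0,"rz":0,"claw":4},{"x":0,"y":0,"z":-9,"rx":0,"ry":0,"rz":0,"claw":4},{"x":0,"y":0,"z":-15,"rx":0,"ry":0,"rz":0,"claw":4},{"x":2,"y":-5,"z":-16,"rx":0,"ry":0,"rz":5,"claw":7},{"x":5,"y":-12,"z":-16,"rx":0,"ry":0,"rz":15,"claw":7}]';python3 -c "
from h import *
to(474,256,280,0)
"
```

```text
time: 7.75
tool_pos: [502.6, -134.8, 283.1]
tool_rot: [179.8, 0.0, 10.7]
contact_force: [1.0, -0.0, -0.1]
opening: 0.632
(474, 256, 280, 0) xyz cm [  4.46 -38.93   0.16] rot [ 0.2  0.  10.7]
```

```bash
python3 -m handwheel '[{"x":4.5,"y":-38.9,"z":0,"rx":0,"ry":0,"rz":10.7,"claw":7},{"x":4.5,"y":-38.9,"z":0,"rx":0,"ry":0,"rz":10.7,"claw":7},{"x":4.5,"y":-38.9,"z":0,"rx":0,"ry":0,"rz":10.7,"claw":7},{"x":4.5,"y":-38.9,"z":0,"rx":0,"ry":0,"rz":10.7,"claw":7},{"x":4.5,"y":-38.9,"z":0,"rx":0,"ry":0,"rz":10.7,"claw":7}]';python3 -c "
from h import *
to(474,256,280,0)
"
```

```text
time: 8.38
tool_pos: [480.3, 172.5, 281.8]
tool_rot: [179.8, -0.0, 0.0]
contact_force: [1.6, -0.2, 1.0]
opening: 0.764
(474, 256, 280, 0) xyz cm [-0.63 -8.35  0.15] rot [ 0.2 -0.   0. ]
```

```bash
python3 -m handwheel '[{"x":-0.6,"y":-6,"z":0,"rx":0,"ry":0,"rz":0,"claw":7},{"x":-0.6,"y":-8.3,"z":0,"rx":0,"ry":0,"rz":0,"claw":7},{"x":-0.6,"y":-8.3,"z":0,"rx":0,"ry":0,"rz":0,"claw":7},{"x":-0.6,"y":-8.3,"z":0,"rx":0,"ry":0,"rz":0,"claw":7},{"x":-0.6,"y":-8.3,"z":0,"rx":0,"ry":0,"rz":0,"claw":7}]';python3 -c "
from h import *
st();s=r.sense();c=eyes.camera('wrist');c['tool_pos']=s['tool_pos'];c['tool_rot']=s['tool_rot']
np.save('wrist.npy',c,allow_pickle=True);cv2.imwrite('pics/w4.png',c['pixels'])
c=eyes.camera('top');cv2.imwrite('pics/top4.png',c['pixels'])
"
```

```text
time: 9.0
tool_pos: [474.5, 254.3, 281.6]
tool_rot: [179.8, -0.0, -0.1]
contact_force: [-0.2, 0.4, -0.5]
opening: 0.763
{'time': 9.0, 'tool_pos': [474.51, 254.31, 281.57], 'tool_rot': [179.77, -0.05, -0.08], 'contact_force': [-0.17, 0.42, -0.5], 'opening': 0.76, 'qpos': [28.17, 10.1, 101.24, -0.24, 68.73, 118.33]}
```

View pics/w4.png

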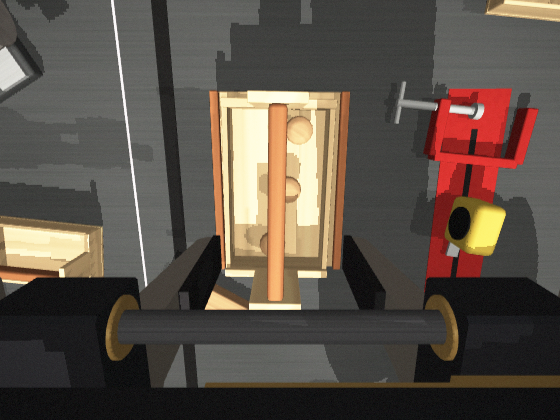

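```bash
python3 - <<'E'
from h import *
c=load("wrist");T=c["T_tool_cam"];f=210/np.tan(np.radians(c["fovy"]/2))
A=R.from_euler('xyz',c["tool_rot"],degrees=True)
e=A.apply(T[:3,3])+c["tool_pos"]
h=cv2.cvtColor(c["pixels"],cv2.COLOR_BGR2HSV)
def rc(u,v,z=158):
    d=A.apply(T[:3,:3]@[(u-c["cx"])/f,(v-c["cy"])/f,1]); return (e+d*(z-e[2])/d[2]).round(1)
for v in (115,150,200,250,290):
    row=h[v,255:300]; m=np.where((row[:,1]>120))[0]+255
    print(v,m.min(),m.max(),len(m),rc(m.min(),v),rc(m.max(),v))
print("ends",rc(277,103),rc(275,300))
# end boards z 160
print(rc(277,92,160),rc(275,307,160))
E
```

```text
115 268 287 20 [552.2 264.3 158. ] [552.2 248.7 158. ]
150 268 286 19 [523.7 264.7 158. ] [523.7 249.4 158. ]
200 268 294 27 [480.3 265.1 158. ] [480.3 242.3 158. ]
250 262 284 22 [433.2 271.2 158. ] [433.1 251.  158. ]
290 267 283 17 [392.4 267.1 158. ] [392.4 251.9 158. ]
ends [561.6 256.9 158. ] [381.8 259.5 158. ]
[569.9 256.8 160. ] [375.5 259.6 160. ]
```

```bash
python3 -c "
from h import *
to(472,257.5,146,-1)
"; python3 -m handwheel '[{"x":-0.2,"y":-0.3,"z":4,"rx":0,"ry":0,"rz":1,"claw":7},{"x":-0.2,"y":-0.3,"z":8,"rx":0,"ry":0,"rz":1,"claw":7},{"x":-0.2,"y":-0.3,"z":11,"rx":0,"ry":0,"rz":1,"claw":7},{"x":-0.2,"y":-0.3,"z":13,"rx":0,"ry":0,"rz":1,"claw":7},{"x":-0.2,"y":-0.3,"z":13.5,"rx":0,"ry":0,"rz":1,"claw":7}]';python3 -c "
from h import *
to(472,257.5,146,-1)
"
```

```text
(472, 257.5, 146, -1) xyz cm [-0.27 -0.35 13.57] rot [ 0.2 -0.1  0.9]
time: 9.72
tool_pos: [472.2, 256.1, 145.6]
tool_rot: [179.7, 0.0, -1.1]
contact_force: [-0.5, 0.1, -0.1]
opening: 0.762
(472, 257.5, 146, -1) xyz cm [-0.02 -0.14 -0.04] rot [ 0.3  0.  -0.1]
```

```bash
python3 -m handwheel '[{"x":0,"y":-0.1,"z":0,"rx":0,"ry":0,"rz":0,"claw":5},{"x":0,"y":-0.1,"z":0,"rx":0,"ry":0,"rz":0,"claw":3},{"x":0,"y":-0.1,"z":0,"rx":0,"ry":0,"rz":0,"claw":2},{"x":0,"y":-0.1,"z":0,"rx":0,"ry":0,"rz":0,"claw":1},{"x":0,"y":-0.1,"z":0,"rx":0,"ry":0,"rz":0,"claw":0.5}]' 40; python3 -m handwheel '[{"x":0,"y":0,"z":0,"rx":0,"ry":0,"rz":0,"claw":0.5},{"x":0,"y":0,"z":0,"rx":0,"ry":0,"rz":0,"claw":0.5},{"x":0,"y":0,"z":0,"rx":0,"ry":0,"rz":0,"claw":0.5},{"x":0,"y":0,"z":0,"rx":0,"ry":0,"rz":0,"claw":0.5},{"x":0,"y":0,"z":0,"rx":0,"ry":0,"rz":0,"claw":0.5}]' 40; python3 -c "
from h import *
c=eyes.camera('wrist');cv2.imwrite('pics/w5.png',c['pixels'])
"
```

```text
time: 10.35
tool_pos: [472.3, 257.2, 145.8]
tool_rot: [179.7, 0.0, -1.1]
contact_force: [-0.7, -0.2, 0.1]
opening: 0.241
time: 10.98
tool_pos: [472.1, 257.0, 145.6]
tool_rot: [179.7, 0.1, -1.1]
contact_force: [-0.1, 0.1, -4.7]
opening: 0.171
```

View pics/w5.png

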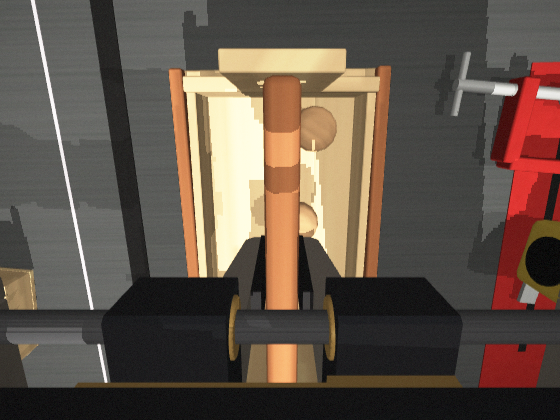

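The bar (u≈282) is clamped midway between the fingers, opening ≈15.7 mm. I lift gently.

```bash
python3 -m handwheel '[{"x":0,"y":0,"z":-0.3,"rx":0,"ry":0,"rz":0,"claw":0.5},{"x":0,"y":0,"z":-0.8,"rx":0,"ry":0,"rz":0,"claw":0.5},{"x":0,"y":0,"z":-1.5,"rx":0,"ry":0,"rz":0,"claw":0.5},{"x":0,"y":0,"z":-2.3,"rx":0,"ry":0,"rz":0,"claw":0.5},{"x":0,"y":0,"z":-3,"rx":0,"ry":0,"rz":0,"claw":0.5}]' 40; python3 -c "
from h import *
st();print(r.sense()['wrist_torque'])
c=eyes.camera('side');cv2.imwrite('pics/s5.png',cv2.resize(c['pixels'][100:240,150:330],None,fx=4,fy=4))
"
```

```text
time: 11.65
tool_pos: [472.3, 257.2, 176.4]
tool_rot: [179.7, 0.0, -1.1]
contact_force: [-0.2, -0.5, -5.1]
opening: 0.173
{'time': 11.65, 'tool_pos': [472.31, 257.22, 176.39], 'tool_rot': [179.73, 0.02, -1.12], 'contact_force': [-0.22, -0.53, -5.11], 'opening': 0.17, 'qpos': [28.55, 16.52, 107.47, -0.27, 56.16, 119.83]}
[0.04265615 0.12756521 0.00235435]
```

View pics/s5.png

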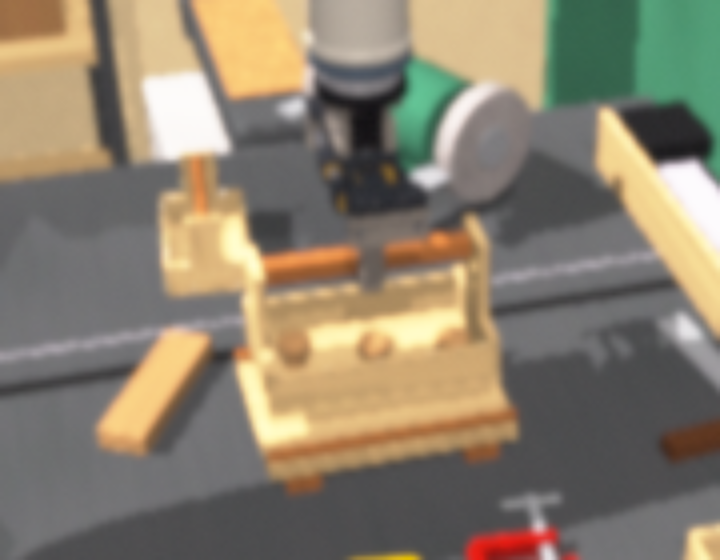

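The tote hangs level above the stand with three knobs visible at (293,347), (375,345) and (455,340), and the load is 5 N. I keep lifting.

```bash
python3 -m handwheel '[{"x":0,"y":0,"z":-1,"rx":0,"ry":0,"rz":0,"claw":0.5},{"x":0,"y":0,"z":-2.2,"rx":0,"ry":0,"rz":0,"claw":0.5},{"x":0,"y":0,"z":-3.4,"rx":0,"ry":0,"rz":0,"claw":0.5},{"x":0,"y":0,"z":-4.4,"rx":0,"ry":0,"rz":0,"claw":0.5},{"x":0,"y":0,"z":-5,"rx":0,"ry":0,"rz":0,"claw":0.5}]' 40; python3 -m handwheel '[{"x":0,"y":0,"z":-1,"rx":0,"ry":0,"rz":0,"claw":0.5},{"x":0,"y":0,"z":-2.2,"rx":0,"ry":0,"rz":0,"claw":0.5},{"x":0,"y":0,"z":-3.4,"rx":0,"ry":0,"rz":0,"claw":0.5},{"x":0,"y":0,"z":-4.4,"rx":0,"ry":0,"rz":0,"claw":0.5},{"x":0,"y":0,"z":-5,"rx":0,"ry":0,"rz":0,"claw":0.5}]' 40; python3 -m handwheel '[{"x":0,"y":0,"z":0,"rx":0,"ry":0,"rz":0,"claw":0.5},{"x":0,"y":0,"z":0,"rx":0,"ry":0,"rz":0,"claw":0.5},{"x":0,"y":0,"z":0,"rx":0,"ry":0,"rz":0,"claw":0.5},{"x":0,"y":0,"z":0,"rx":0,"ry":0,"rz":0,"claw":0.5},{"x":0,"y":0,"z":0,"rx":0,"ry":0,"rz":0,"claw":0.5}]' 40; python3 -c "
from h import *
st();print(r.sense()['wrist_torque'])
c=eyes.camera('side');cv2.imwrite('pics/s6.png',c['pixels'])
c=eyes.camera('wrist');cv2.imwrite('pics/w6.png',c['pixels'])
"
```

```text
time: 12.32
tool_pos: [472.8, 257.8, 228.0]
tool_rot: [179.8, -0.1, -1.1]
contact_force: [0.3, -0.1, -5.0]
opening: 0.17
time: 12.95
tool_pos: [473.0, 258.1, 278.8]
tool_rot: [179.8, -0.1, -1.1]
contact_force: [-0.0, 0.7, -4.4]
opening: 0.17
time: 13.58
tool_pos: [472.9, 258.0, 278.7]
tool_rot: [179.8, -0.1, -1.1]
contact_force: [-0.7, -0.5, -4.3]
opening: 0.174
{'time': 13.58, 'tool_pos': [472.89, 258.03, 278.66], 'tool_rot': [179.8, -0.09, -1.12], 'contact_force': [-0.71, -0.48, -4.26], 'opening': 0.17, 'qpos': [28.6, 10.25, 101.43, -0.24, 68.34, 119.81]}
[ 0.05006345  0.10760008 -0.01339322]
```

View pics/s6.png

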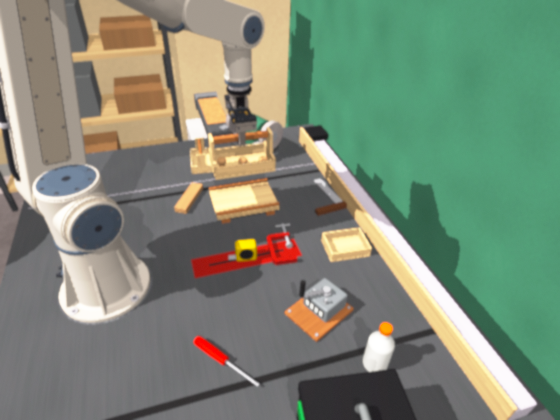

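View pics/w6.png

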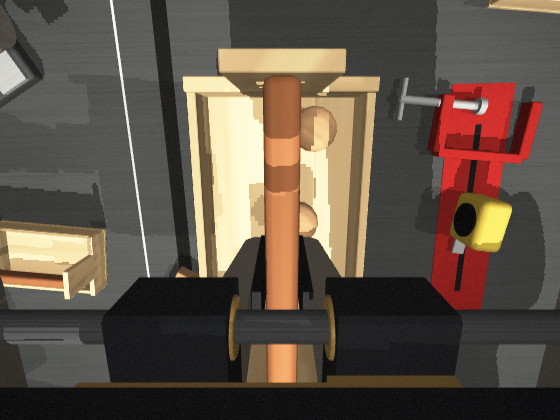

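The tote (240,158 in the side view) hangs level about 13 cm above the stand. It sits in the wrist view exactly as it did at the grasp. The lever is home (302,288) and the bystanders haven't moved. Handing in.

```bash
python3 -c "
from h import *
r.hand_in()"
```

```text
the job is handed in; nothing more can be done
```

I logged the batch on the counter, lifted the tote straight up by its bar and handed the job in with the gripper still holding it. It took about 14 s of the 51 s.

- **Counter:** I straddled the lever's pin and pushed it to its stop. There it moved only 0.7 mm more while the force doubled to about 18 N. I then backed off along the arc until the picture showed the lever home and the pin free between the fingers.
- **Tote:** The final reading was the TCP 133 mm above the grasp height and steady within 0.3 mm over the last hold. The opening was 15.7 mm on the 16 mm bar, the load about 4.3–5 N, and the tool tilted about 0.2°.
- **Last pictures:** The tote hung level, the lever was home and the bystanders were where they started.
- **Checks that disagreed or were partial:** The top and wrist cameras differed by about 2 mm on the bar's position, within the stated calibration. In the last wrist picture only two knobs can be seen clearly, because the gripper hides the third. All three were seen just after lift-off.

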